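# Stow the inspection-lamp bulbs in their dimpled tray

## Task

Put the two glass lamp bulbs from the cradles away in the bulb tray, the amber one in the orange-rimmed pocket and the pale blue one in the blue-rimmed pocket, each standing upright in its rubber dimple with the globe down and the metal base up. The dimples are set at different heights, so feel for them: lower each bulb gently until it just rests in its dimple, without pressing it hard against the pocket or letting it drop, then let go. Leave the white bulb and everything else on the table where they are.

Things in the scene. Friction and masses are not known exactly. Their poses are not given: they have to be found in the camera images.
- bulb_amber: loose frosted amber glass lamp bulb, about 90 g: globe 64 mm diameter, tapering neck, bright metal screw base 27 mm diameter from 78 to 110 mm along the axis. 110 mm long. Origin at the far end of the globe (its pole, on the axis), z along the bulb's axis from globe to metal base. It starts leaning in one of the cradles, globe down, base up and about 35 degrees from upright
- bulb_amber_globe (a point): centre of the amber bulb's globe, 32 mm from the origin along its axis
- bulb_amber_base (a point): the amber bulb's grasp point: on the axis in the middle of the metal base, 96 mm from the origin. The metal takes a firm grip; in a light one the bulb swings between the fingers under its own weight
- bulb_blue: loose frosted pale blue glass lamp bulb, about 90 g: globe 64 mm diameter, tapering neck, bright metal screw base 27 mm diameter from 78 to 110 mm along the axis. 110 mm long. Origin at the far end of the globe (its pole, on the axis), z along the bulb's axis from globe to metal base. It starts leaning in one of the cradles, globe down, base up and about 35 degrees from upright
- bulb_blue_globe (a point): centre of the pale blue bulb's globe, 32 mm from the origin along its axis
- bulb_blue_base (a point): the pale blue bulb's grasp point: on the axis in the middle of the metal base, 96 mm from the origin. The metal takes a firm grip; in a light one the bulb swings between the fingers under its own weight
- pocket_amber: tray pocket with orange rim: square wall 106 mm outside, 94 mm inside, top 47 mm above the table. Origin at its centre, at table height, z up. Inside is a black rubber dimple (four 45 degree pads that centre the globe); see pocket_amber_mouth
- pocket_amber_mouth (a point): centre of the pocket's mouth, 47 mm above the table. The dimple's height is fixed by a stiff stem but not reported: at first touch the globe's lowest point is 18 to 42 mm above the table. The dimple then yields about 1.5 N per mm for up to 7 mm and stops hard. Over 12 N between bulb and pocket breaks the bulb
- pocket_blue: tray pocket with blue rim: square wall 106 mm outside, 94 mm inside, top 47 mm above the table. Origin at its centre, at table height, z up. Inside is a black rubber dimple (four 45 degree pads that centre the globe); see pocket_blue_mouth
- pocket_blue_mouth (a point): centre of the pocket's mouth, 47 mm above the table. The dimple's height is fixed by a stiff stem but not reported: at first touch the globe's lowest point is 18 to 42 mm above the table. The dimple then yields about 1.5 N per mm for up to 7 mm and stops hard. Over 12 N between bulb and pocket breaks the bulb
- pocket_white: tray pocket with white rim: square wall 106 mm outside, 94 mm inside, top 47 mm above the table. Origin at its centre, at table height, z up. Inside is a black rubber dimple (four 45 degree pads that centre the globe). It holds the white bulb
- bulb_white: loose frosted white bulb of the same shape, already standing in the white-rimmed pocket: leave alone. Origin at its globe's lowest point, z up along its axis
- tray: fixed grey tray plate 126 x 356 x 6 mm under the three pockets, which stand side by side along its y, 112 mm apart, in any order. Origin at the centre of its underside
- cradle_a: fixed cradle: black foot 100 mm diameter, four grey pads under the globe and, on its -x side, two 8 mm steel posts 22 mm apart and 71 mm high on which the neck leans, so the metal base points up and to the cradle's -x side, free on all sides. Origin at the foot's centre, at table height. Either bulb may be in either cradle. The globe's centre is 44 mm up
- cradle_b: fixed cradle: black foot 100 mm diameter, four grey pads under the globe and, on its -x side, two 8 mm steel posts 22 mm apart and 71 mm high on which the neck leans, so the metal base points up and to the cradle's -x side, free on all sides. Origin at the foot's centre, at table height. Either bulb may be in either cradle. The globe's centre is 44 mm up
- polish_bottle: loose green bottle with orange cap, 62 mm diameter, 174 mm high; bystander, origin at its underside
- coating_bottle: loose black bottle with green cap, 62 mm diameter, 174 mm high; bystander, origin at its underside
- pad_yellow: loose yellow polishing pad, 110 mm diameter, 36 mm high; bystander, origin at its underside
- pad_green: loose green polishing pad, 110 mm diameter, 36 mm high; bystander, origin at its underside
- brush: loose hand brush lying on the table; bystander, origin at its underside
Mind the look-alikes: they are no part of the job. Leave any purple or red look-alike of the bulb_blue alone.

How it is judged:
By the outcome, as a careful person would: the job done as asked, in the order asked, and still so for the second after the job is handed in, with the robot touching nothing.
It also fails if it takes over 67 s, if anything falls off the work surface, if the arm or the gripper's body presses on something with over 40 N, if the wrist force passes 120 N, or if a joint passes its speed limit or range.

## Robot

A 6-joint arm with a two-finger parallel gripper is mounted at the origin on the work surface. World frame = base frame: x ahead of the robot, y to its left, z up, the work surface at z = 0. Lengths are in m, angles in rad, forces in N, time in s.
With the tool pointing down it reaches from about 0.275 to 0.725 m from the base axis. Payload 15.9 kg.
Tool frame: the origin (TCP) lies midway between the tips of the shut fingers; the grasp point (between the pads) lies 19 mm behind it; z points along the fingers, y is the line along which they close (so a half turn about z gives the same grasp; the last joint's range is limited). The gripper opens to 85 mm and grips with 20 to 120 N. Pads are 22 mm wide; open, the fingers measure 114 mm over their backs; the gripper's body (76 mm by 85 mm) begins 54 mm behind the grasp point. The pads swing forward as they close: fully open they stand 13 mm farther back than shut.
Start: joints at [1.121, 0.213, -0.034, 1.323, 0, 1.571], TCP at [0.217, 0.45, 0.231] pointing down, gripper open.
Joint ranges: [-2.98, 2.98], [-0.74, 1.72], [-1.14, 1.35], [-2.1, 2.04], [-1.57, 1.44], [-3.14, 3.14]. Speed limits (rad/s): [1.89, 1.89, 2.39, 2.57, 3.14, 3.14].

## Interface

Orientations are given as [roll, pitch, yaw] about the fixed x, y, z axes, in that order (R = Rz(yaw) Ry(pitch) Rx(roll)).
In Python, from rig import ctrl gives the robot as it stands. The module is installed in compiled form; this text tells all that it offers.
- The arm moves only by the tool play_rows, never from a script. Its argument "commands" is a list of rows, each a list of 4 numbers: the shift along the tool's x, y, z in m, then the turn about the tool's z in rad. A call has exactly 8 rows; each row is the pose to reach, as a shift and turn from the pose commanded when the call began, along the tool's axes at that moment; what a row does not reach only later rows make up. A row lasts 1/8 s, in which the tool goes at most 62.5 mm and 10.7 degrees, less where a joint would pass 70% of its speed; a pose out of reach is approached as far as the arm can. A call with a gripper value outside its range is refused whole. "hand" is the gripper's target within -1 to 1 (fully open at 1, half-way at 0, shut at -1), set as the call begins (left out, the last holds). The fingers move at their own pace and stop on an object; "squeeze" is the grip in N (left out, the last holds). Time passes only in rows, so rows that repeat a pose let the fingers close, or fill a call up. It gives the time, the measured TCP pose, the force, the opening and the grip force at its end, in the units of the state.
- ctrl.read_state(): the state, without advancing time (a new reading comes with each control period).
- ctrl.camera(name): name is "side" or "top" or "wrist"; returns (picture, depth): 420x560x3 uint8, red, green, blue; 420x560 float32, m along the optical axis (not along the pixel's ray), 0 where there is no reading.
- ctrl.get_calibration(name): a dict with "camera_matrix" (3x3 intrinsics, pixels), "position" and "orientation" of the camera in the world. Camera axes: x right, y down, z forward; pixel columns grow to the right and rows downward; lengths in m; the calibration is good to about 2 mm. The wrist camera is an equidistant fisheye: a pixel r from the principal point sees the ray r / f radians off the axis. A picture is of the moment at which its call begins: read the wrist's pose just before it. get_calibration takes no time and is no camera call; for the wrist camera it gives the pose at the moment of the call.
- ctrl.finish_job(): hands the job in; it is judged then, once.
Trained networks look in the newest picture that a camera, given by its name, has taken for a name from the list of things; names that differ only in an ending like _2 or _b are one class to them, and where a whole thing is asked for, a point or a joint stands for the part that bears it (a point fixed in the world has none). Each returns a list of dicts, best first, with "score" (0 to 1); they miss things now and then, are a little off and sometimes report something else, mostly with a low value. They report only what shows in the picture. A call takes as long as a camera call. They do not tell look-alikes from the thing itself.
- ctrl.look_for(query, camera): "pixel" ([column, row] in pixels, amid what is visible of it).
The state is a dict: "time_s": time; "qpos": joint angles; "qd": joint speeds; "joint_torque": joint torques, N m; "tcp_pos": TCP position; "eef_rot": TCP orientation; "wrist_force": force on the tool from outside, world axes, zero at the start; "ft_torque": the same for the moment, N m; "gripper_width": opening from 0.0 (shut) to 1.0 (fully open); "gripper_force": force on a finger pad.
Only numpy, scipy, OpenCV 4.12 (cv2) and the standard library are available. Lean on these libraries where they do the work, as an engineer would, in place of code of your own. Each camera call takes 0.05 s, during which the arm holds its last target. There are 200 camera calls.

## Working session

There is one attempt and no reset: what is moved stays moved. The work goes in short steps, Python scripts to look and compute and a tool call to move; the robot and the scene stay as the last step left them, time stands still between calls to the robot, and variables do not carry over. Pictures are saved under pics/ and viewed, at most 10 in all, crops included, and the job is handed in when it is done.

Besides the shell and the picture viewer there is one more tool, called after "Emit:" by a JSON object that holds its "op" and its "data". play_rows: Moves the arm, as the interface text tells. Its arguments: {"type":"object","properties":{"commands":{"type":"array"},"hand":{"type":"number"},"squeeze":{"type":"number"}},"required":["commands"]}

```bash
mkdir -p pics
cat > h.py <<'E'
import numpy as np, cv2
from scipy.spatial.transform import Rotation as R
from rig import ctrl
def cam(n):
    c=ctrl.get_calibration(n); p,d=ctrl.camera(n); return c,p,d
def rot(c):
    o=np.array(c["orientation"],float)
    return o if o.shape==(3,3) else R.from_euler('xyz',o).as_matrix() if o.size==3 else R.from_quat(o).as_matrix()
def cloud(c,d):
    K=np.array(c["camera_matrix"]); v,u=np.mgrid[:d.shape[0],:d.shape[1]]
    P=np.stack([(u-K[0,2])/K[0,0]*d,(v-K[1,2])/K[1,1]*d,d],-1)
    return P@rot(c).T+np.array(c["position"])
E
python3 - <<'E'
from h import *
print(ctrl.read_state())
for n in("top","side"):
    c,p,d=cam(n); print(n,c)
    cv2.imwrite(f"pics/{n}0.png",p[:,:,::-1]); np.savez(f"{n}0.npz",p=p,d=d)
    W=cloud(c,d)
    for q in("bulb_amber","bulb_blue","bulb_amber_base","bulb_blue_base","pocket_amber","pocket_blue","pocket_white","bulb_white","cradle_a","tray"):
        for r in ctrl.look_for(q,n)[:3]:
            x,y=[int(round(a)) for a in r["pixel"]]; print(q,round(r["score"],2),x,y,W[y,x].round(3),p[y,x])
E
```

```text
{'time_s': 0.0, 'qpos': array([ 1.12100689e+00,  2.13328259e-01, -3.50528924e-02,  1.32349752e+00,
       -1.87843224e-06,  1.57077503e+00]), 'qd': array([ 0.00081705, -0.00080981,  0.0014448 , -0.00195447, -0.00224172,
        0.00031956]), 'joint_torque': array([ 1.26072751e-03, -6.86165643e+01,  4.87119234e+01,  1.72029744e-02,
       -1.90798784e-05, -3.87141063e-05]), 'tcp_pos': array([0.21724197, 0.44996558, 0.23083256]), 'eef_rot': array([-3.14051031e+00,  1.85538007e-06,  2.69182451e+00]), 'wrist_force': array([ 0.51362132,  0.2344824 , -0.02719167]), 'ft_torque': array([-0.03041031,  0.02346091, -0.0637404 ]), 'gripper_force': 0.0, 'gripper_width': 1.0001864589616059}
top {'camera_matrix': array([[415.94016237,   0.        , 288.1869726 ],
       [  0.        , 415.94016237, 212.18274543],
       [  0.        ,   0.        ,   1.        ]]), 'position': array([0.44379632, 0.02260913, 1.05300031]), 'orientation': array([-3.07617884,  0.01180033, -1.58647346])}
bulb_amber 0.81 167 215 [0.444 0.023 1.053] [188 129  63]
bulb_blue 0.93 370 296 [ 0.308 -0.156  0.061] [159  39  43]
[... 1483 characters left out ...]
20 284 [ 0.314 -0.16   0.066] [205  33  30]
bulb_amber_base 0.71 244 156 [0.502 0.303 0.074] [179 116  26]
bulb_blue_base 0.82 354 263 [ 0.704 -0.195  0.046] [113  70 142]
bulb_blue_base 0.79 219 288 [ 0.309 -0.17   0.062] [218  40  36]
bulb_blue_base 0.77 210 208 [0.343 0.117 0.065] [220  47  43]
pocket_amber 0.66 287 285 [ 0.502 -0.187  0.009] [68 67 70]
pocket_blue 0.64 269 256 [ 0.48  -0.074  0.007] [73 73 75]
pocket_white 0.66 310 324 [ 0.518 -0.338  0.046] [102  99  94]
bulb_white 0.73 245 170 [0.5   0.297 0.012] [32 30 33]
bulb_white 0.7 312 311 [ 0.522 -0.333  0.109] [152 148 140]
cradle_a 0.28 265 202 [0.512 0.075 0.084] [111 143 177]
tray 0.62 245 168 [0.501 0.297 0.021] [60 54 54]
```

View pics/top0.png

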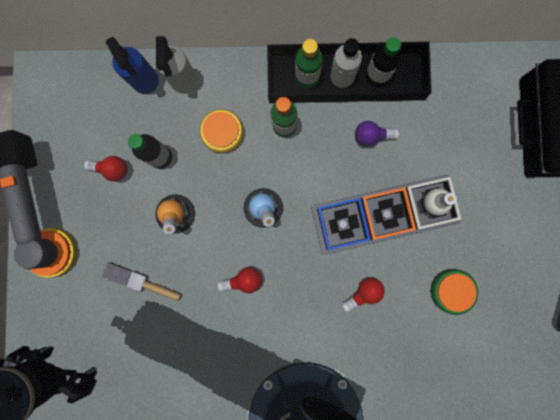

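View pics/side0.png

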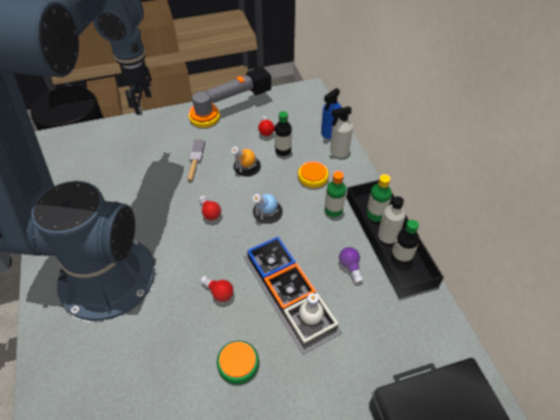

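The pictures show the amber bulb at top-image (171,213) and the blue one at (263,209), both bases pointing toward the robot. The blue pocket is at (344,224), orange at (390,213) and white at (437,203). The red and purple bulbs are look-alikes. Next I measure the bulb axes and pocket centres from the depth.

```bash
cat > m.py <<'E'
from h import *
from scipy.optimize import least_squares
def an(n,f):
    c=ctrl.get_calibration(n);z=np.load(f);p,d=z["p"],z["d"];W=cloud(c,d)
    hsv=cv2.cvtColor(p,cv2.COLOR_RGB2HSV);H,S,V=[hsv[...,i].astype(int) for i in range(3)]
    ok=d>0
    for nm,g0,hr in(("amber",(.51,.31),(8,25)),("blue",(.525,.087),(95,118))):
        near=ok&(np.hypot(W[...,0]-g0[0],W[...,1]-g0[1])<.08)
        g=near&(H>=hr[0])&(H<=hr[1])&(S>70)&(W[...,2]>.045)&(W[...,2]<.09)
        X=W[g]
        r=least_squares(lambda q:np.linalg.norm(X-q,axis=1)-.032,[*X.mean(0)[:2],.044],loss="soft_l1",f_scale=.002)
        r2=least_squares(lambda q:np.linalg.norm(X-[*q,.044],axis=1)-.032,X.mean(0)[:2],loss="soft_l1",f_scale=.002)
        b=near&(W[...,2]>.088)&(np.linalg.norm(W-r.x,axis=-1)>.042)
        B=W[b]; dv=B.mean(0)[:2]-r.x[:2]
        print(n,nm,"globe",r.x.round(4),r2.x.round(4),len(X),"base pts",len(B),B.mean(0).round(4),B[:,2].max().round(4),"dir deg",np.degrees(np.arctan2(dv[1],dv[0])).round(1))
    K=np.array(c["camera_matrix"]);Rm=rot(c);o=np.array(c["position"])
    for nm,g0,m in(("blue",(.475,-.105),(H>105)&(H<125)&(S>140)),("orange",(.495,-.215),(H>=3)&(H<20)&(S>140))):
        g=ok&m&(np.hypot(W[...,0]-g0[0],W[...,1]-g0[1])<.085)
        v,u=np.nonzero(g)
        ray=np.stack([(u-K[0,2])/K[0,0],(v-K[1,2])/K[1,1],1+0*u],-1)@Rm.T
        P=o+ray*((.047-o[2])/ray[:,2])[:,None]
        P=P[np.abs(W[g][:,2]-.047)<.012]
        print(n,nm,"rim",len(P),cv2.minAreaRect((P[:,:2]*1000).astype(np.float32)),W[g][:,2].max().round(3))
an("top","top0.npz");an("side","side0.npz")
E
python3 m.py
```

```text
top amber globe [0.5113 0.32   0.0464] [0.5128 0.3199] 458 base pts 180 [0.4807 0.3057 0.1049] 0.1172 dir deg -155.0
top blue globe [0.5235 0.0965 0.0462] [0.5246 0.097 ] 448 base pts 173 [0.4929 0.0808 0.1055] 0.1189 dir deg -152.8
top blue rim 408 ((480.4023132324219, -100.28134155273438), (104.1300048828125, 106.95941162109375), 12.079503059387207) 0.054
top orange rim 467 ((503.62554931640625, -208.872802734375), (104.54965209960938, 108.28528594970703), 12.059435844421387) 0.052
side amber globe [0.5081 0.3216 0.0494] [0.5108 0.3193] 195 base pts 77 [0.4784 0.3026 0.105 ] 0.1184 dir deg -147.3
side blue globe [0.5219 0.0988 0.0487] [0.5245 0.0972] 196 base pts 90 [0.4915 0.0771 0.1049] 0.1197 dir deg -144.6
side blue rim 287 ((476.43255615234375, -100.58627319335938), (106.49993133544922, 104.54727935791016), 12.39063549041748) 0.054
side orange rim 438 ((500.9475402832031, -209.21340942382812), (109.07737731933594, 109.39530944824219), 11.86328411102295) 0.055
```

Emit:
{"op": "play_rows", "data": {"commands": [[-0.06,-0.003,0,0.18],[-0.12,-0.007,0.005,0.36],[-0.18,-0.01,0.01,0.54],[-0.24,-0.014,0.02,0.72],[-0.28,-0.016,0.03,0.9],[-0.299,-0.017,0.031,1.08],[-0.299,-0.017,0.031,1.26],[-0.299,-0.017,0.031,1.44]], "hand": 1, "squeeze": 20}}

```text
time_s: 2.1
tcp_pos: [0.4795, 0.3046, 0.2001]
eef_rot: [-3.141, 0.0, 1.245]
wrist_force: [0.5, -0.7, 0.2]
gripper_width: 1.001
gripper_force: 0.0
```

Emit:
{"op": "play_rows", "data": {"commands": [[0,0,0,0.18],[0,0,0,0.36],[0,0,0,0.54],[0,0,0,0.7],[0,0,0,0.782],[0,0,0,0.782],[0,0,0,0.782],[0,0,0,0.782]]}}

```text
time_s: 3.1
tcp_pos: [0.4915, 0.2831, 0.2003]
eef_rot: [-3.12, 0.0, 0.512]
wrist_force: [-0.4, 0.1, 0.0]
gripper_width: 1.0
gripper_force: 0.0
```

```bash
cat > w.py <<'E'
from h import *
import sys
# wrist: fisheye cloud
def wcloud(c,d):
    K=np.array(c["camera_matrix"]);v,u=np.mgrid[:d.shape[0],:d.shape[1]]
    a=(u-K[0,2])/K[0,0];b=(v-K[1,2])/K[1,1];th=np.hypot(a,b)+1e-9
    t=np.tan(np.minimum(th,1.45))/th
    return np.stack([a*t*d,b*t*d,d],-1)@rot(c).T+np.array(c["position"])
def tool(t,yaw=None):
    "world target (x,y,z,yaw) -> row"
    s=ctrl.read_state();Rm=R.from_euler('xyz',s["eef_rot"]).as_matrix()
    r=Rm.T@(np.array(t[:3])-s["tcp_pos"])
    dy=0 if yaw is None else -((yaw-s["eef_rot"][2]+np.pi)%(2*np.pi)-np.pi)
    return r.round(4),round(dy,3)
E
cat > w1.py <<'E'
from w import *
import sys
s=ctrl.read_state();print(s["time_s"],s["tcp_pos"],s["eef_rot"],s["qpos"].round(3))
c,p,d=cam("wrist");n=sys.argv[1]
cv2.imwrite(f"pics/{n}.png",p[:,:,::-1]);np.savez(n+".npz",p=p,d=d,W=wcloud(c,d),pos=c["position"],Rm=rot(c),K=c["camera_matrix"])
print(c)
E
python3 w1.py w1
```

```text
3.1 [0.49147803 0.28310582 0.2002894 ] [-3.12016685e+00  4.17144439e-04  5.11598919e-01] [0.511 0.36  0.085 1.296 0.021 3.141]
{'camera_matrix': array([[325.1922621 ,   0.        , 277.91435648],
       [  0.        , 325.1922621 , 205.58190413],
       [  0.        ,   0.        ,   1.        ]]), 'position': array([0.55081083, 0.31310029, 0.34454373]), 'orientation': array([ 2.87796063,  0.02119646, -1.05860071])}
```

View pics/w1.png

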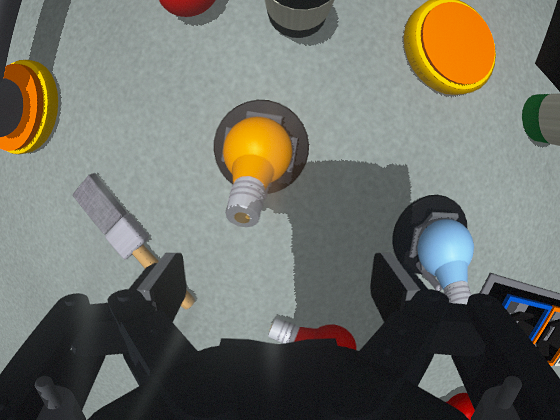

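The wrist picture shows the amber bulb with its globe at (258,150) and base at (243,212), standing free. The last joint hit its range limit, so I'll use the half-turn-equivalent grasp. First I measure the axis.

```bash
cat > ax.py <<'E'
from w import *
import sys
from scipy.optimize import least_squares
def axis(n,nm,g0,hr):
    z=np.load(n+".npz");p,d,W=z["p"],z["d"],z["W"]
    hsv=cv2.cvtColor(p,cv2.COLOR_RGB2HSV);H,S=[hsv[...,i].astype(int) for i in(0,1)]
    near=(d>0)&(np.hypot(W[...,0]-g0[0],W[...,1]-g0[1])<.085)
    X=W[near&(H>=hr[0])&(H<=hr[1])&(S>70)&(W[...,2]>.04)&(W[...,2]<.09)]
    r=least_squares(lambda q:np.linalg.norm(X-q,axis=1)-.032,[*X.mean(0)[:2],.044],loss="soft_l1",f_scale=.002).x
    B=W[near&(W[...,2]>.085)&(np.linalg.norm(W-r,axis=-1)>.049)&(np.linalg.norm(W-r,axis=-1)<.082)]
    # cylinder through globe centre, radius 13.5, tilt & azimuth
    def f(q):
        a=np.array([np.sin(q[0])*np.cos(q[1]),np.sin(q[0])*np.sin(q[1]),np.cos(q[0])])
        v=B-r;t=v@a;return np.where(t<.0765,np.linalg.norm(v-np.outer(t,a),axis=1)-.0135,t-.078)
    q=min((least_squares(f,[.6,a0],loss="soft_l1",f_scale=.001) for a0 in(-2.2,-2.6,-3)),key=lambda s:s.cost)
    t,a=q.x;g=r+.064*np.array([np.sin(t)*np.cos(a),np.sin(t)*np.sin(a),np.cos(t)])
    print(nm,"globe",r.round(4),len(X),len(B),"tilt",np.degrees(t).round(1),"az",np.degrees(a).round(1),a.round(3),"rms",np.sqrt((f(q.x)**2).mean()).round(4),"grasp",g.round(4),"Bmean",B.mean(0).round(4))
A=("amber",(.511,.32),(8,25));L=("blue",(.5245,.097),(95,118))
for k in sys.argv[2:]: axis(sys.argv[1],*(A if k=="a" else L))
E
python3 ax.py w1 a b
```

```text
amber globe [0.5111 0.3208 0.0474] 3557 1459 tilt 34.4 az -159.6 -2.785 rms 0.0034 grasp [0.4773 0.3082 0.1002] Bmean [0.4819 0.3091 0.1065]
blue globe [0.524  0.097  0.0475] 2716 408 tilt 34.6 az -153.9 -2.687 rms 0.0008 grasp [0.4914 0.081  0.1002] Bmean [0.5003 0.0916 0.0999]
```

Emit:
{"op": "play_rows", "data": {"commands": [[0,0,0,-0.18],[0,0,0,-0.36],[0,0,0,-0.54],[0,0,0,-0.72],[0,0,0,-0.9],[0,0,0,-1.08],[0,0,0,-1.26],[0,0,0,-1.44]]}}

```text
time_s: 4.15
tcp_pos: [0.4915, 0.283, 0.2003]
eef_rot: [-3.139, -0.021, 1.957]
wrist_force: [-0.2, -0.1, -0.5]
gripper_width: 0.993
gripper_force: 0.0
```

Emit:
{"op": "play_rows", "data": {"commands": [[0,0,0,-0.18],[0,0,0,-0.36],[0,0,0,-0.54],[0,0,0,-0.72],[0,0,0,-0.9],[0,0,0,-1.08],[0,0,0,-1.26],[0,0,0,-1.44]]}}

```text
time_s: 5.15
tcp_pos: [0.4915, 0.283, 0.2003]
eef_rot: [3.121, -0.006, -2.886]
wrist_force: [-0.1, -0.2, -0.4]
gripper_width: 1.002
gripper_force: 0.0
```

```bash
python3 w1.py w2; python3 ax.py w2 a b
```

```text
5.15 [0.49153994 0.28298612 0.20031178] [ 3.12098272 -0.00579937 -2.88573869] [0.51  0.36  0.085 1.296 0.021 0.255]
{'camera_matrix': array([[325.1922621 ,   0.        , 277.91435648],
       [  0.        , 325.1922621 , 205.58190413],
       [  0.        ,   0.        ,   1.        ]]), 'position': array([0.42954554, 0.26403234, 0.34496511]), 'orientation': array([ 2.88241445, -0.02062553,  1.82712774])}
amber globe [0.5118 0.3209 0.0469] 2475 1310 tilt 34.5 az -159.0 -2.774 rms 0.0033 grasp [0.478  0.3079 0.0997] Bmean [0.4767 0.3067 0.1083]
blue globe [0.5239 0.0966 0.0477] 2649 1086 tilt 34.6 az -154.2 -2.692 rms 0.0031 grasp [0.4912 0.0808 0.1003] Bmean [0.491  0.0872 0.105 ]
```

```bash
python3 -c "
from w import *
print(tool((.478,.308,.14),-2.77),tool((.478,.308,.0755),-2.77))"
```

```text
(array([0.0061, 0.0264, 0.0609]), np.float64(-0.106)) (array([0.0058, 0.0251, 0.1254]), np.float64(-0.106))
```

Emit:
{"op": "play_rows", "data": {"commands": [[0.003,0.013,0.01,-0.05],[0.006,0.026,0.03,-0.106],[0.006,0.026,0.05,-0.106],[0.006,0.026,0.075,-0.106],[0.006,0.0255,0.095,-0.106],[0.006,0.025,0.11,-0.106],[0.006,0.025,0.12,-0.106],[0.006,0.025,0.1255,-0.106]]}}

```text
time_s: 6.2
tcp_pos: [0.4783, 0.3078, 0.075]
eef_rot: [3.12, -0.004, -2.787]
wrist_force: [-0.5, 0.8, 0.2]
gripper_width: 1.005
gripper_force: 0.0
```

Emit:
{"op": "play_rows", "data": {"commands": [[0,0,0,0],[0,0,0,0],[0,0,0,0],[0,0,0,0],[0,0,0,0],[0,0,0,0],[0,0,0,0],[0,0,0,0]], "hand": -1, "squeeze": 20}}

```text
time_s: 7.2
tcp_pos: [0.4785, 0.3078, 0.0757]
eef_rot: [3.12, -0.003, -2.786]
wrist_force: [-1.7, -1.1, 5.8]
gripper_width: 0.31
gripper_force: 23.2
```

```bash
python3 -c "
from w import *
s=ctrl.read_state();print(s)"
```

```text
{'time_s': 7.2, 'qpos': array([ 0.55966831,  0.426791  , -0.13974607,  1.00315385,  0.02151325,
        0.20457962]), 'qd': array([-2.48816578e-03,  2.82576417e-03, -1.44365238e-03, -3.11741246e-04,
        4.38513611e-04,  7.50060754e-05]), 'joint_torque': array([-2.37941695e-01, -8.08200288e+01,  4.36164522e+01, -4.66900729e-01,
       -2.43371335e-02,  4.10223124e-02]), 'tcp_pos': array([0.47851723, 0.30779643, 0.07567615]), 'eef_rot': array([ 3.12030337, -0.00328784, -2.78645708]), 'wrist_force': array([-1.66631583, -1.14683666,  5.84822462]), 'ft_torque': array([-0.02535871,  0.15035724,  0.09156817]), 'gripper_force': 23.159492471968406, 'gripper_width': 0.30950337217933716}
```

Emit:
{"op": "play_rows", "data": {"commands": [[-0.0047,0,-0.004,0],[-0.0097,0,-0.007,0],[-0.0148,0,-0.0095,0],[-0.02,0,-0.0115,0],[-0.0255,0,-0.013,0],[-0.031,0,-0.015,0],[-0.0365,0,-0.017,0],[-0.0365,0,-0.02,0]]}}

```text
time_s: 8.2
tcp_pos: [0.513, 0.32, 0.0959]
eef_rot: [3.121, -0.004, -2.787]
wrist_force: [-1.9, -0.9, -1.1]
gripper_width: 0.312
gripper_force: 33.5
```

Emit:
{"op": "play_rows", "data": {"commands": [[0,0,-0.005,0],[0,0,-0.015,0],[0,0,-0.03,0],[0,0,-0.05,0],[0,0,-0.07,0],[0,0,-0.09,0],[0,0,-0.105,0],[0,0,-0.11,0]]}}

```text
time_s: 9.2
tcp_pos: [0.5144, 0.3182, 0.2064]
eef_rot: [3.12, -0.002, -2.786]
wrist_force: [-0.6, -0.0, -0.6]
gripper_width: 0.307
gripper_force: 33.4
```

```bash
python3 w1.py w3; python3 -c "
from w import *
print(ctrl.read_state()['wrist_force'],tool((.5025,-.209,.2)))"
```

```text
9.2 [0.51441096 0.31817359 0.20642913] [ 3.12022430e+00 -2.27652962e-03 -2.78644538e+00] [0.543 0.438 0.215 1.347 0.021 0.188]
{'camera_matrix': array([[325.1922621 ,   0.        , 277.91435648],
       [  0.        , 325.1922621 , 205.58190413],
       [  0.        ,   0.        ,   1.        ]]), 'position': array([0.45421913, 0.29286609, 0.35085728]), 'orientation': array([ 2.87887467, -0.02131941,  1.92648942])}
[ 0.18553326  0.61108169 -0.39161084] (array([ 0.1944, -0.4901, -0.0036]), 0)
```

View pics/w3.png

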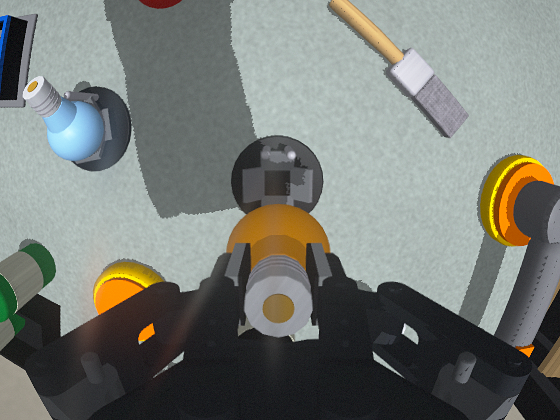

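The amber bulb is held by its base (end face at (277,303)) and clear of the cradle. Next I check how upright it hangs.

```bash
cat > hang.py <<'E'
from w import *
import sys
from scipy.optimize import least_squares
def hang(n,hr):
    z=np.load(n+".npz");p,d,W=z["p"],z["d"],z["W"];s=ctrl.read_state();t=s["tcp_pos"]
    hsv=cv2.cvtColor(p,cv2.COLOR_RGB2HSV);H,S=[hsv[...,i].astype(int) for i in(0,1)]
    near=(d>0)&(np.linalg.norm(W[...,:2]-t[:2],axis=-1)<.07)
    X=W[near&(H>=hr[0])&(H<=hr[1])&(S>90)&(W[...,2]<t[2]-.0)&(W[...,2]>t[2]-.09)]
    g0=[t[0],t[1],t[2]+.019-.064]
    r=least_squares(lambda q:np.linalg.norm(X-q,axis=1)-.032,g0,loss="soft_l1",f_scale=.002)
    g=r.x
    E=W[near&(np.linalg.norm(W[...,:2]-t[:2],axis=-1)<.03)&(W[...,2]>t[2]+.024)&(W[...,2]<t[2]+.05)]
    top=E[E[:,2]>np.percentile(E[:,2],90)-.006] if len(E) else E
    print(len(X),"globe",g.round(4),"rms",np.sqrt((r.fun**2).mean()).round(4),"rel tcp",(g-t).round(4))
    if len(top):
        e=top.mean(0);v=e-g;print("end",len(top),e.round(4),"rel",(e-t).round(4),"len",np.linalg.norm(v).round(4),"tilt xy deg",np.degrees(np.arctan2(v[:2],v[2])).round(1))
    a=np.array([np.cos(s["eef_rot"][2]),np.sin(s["eef_rot"][2])]);print("globe off along tool x",((g-t)[:2]@a).round(4))
hang(sys.argv[1],(8,25) if sys.argv[2]=="a" else (95,118))
E
python3 hang.py w3 a
```

```text
3563 globe [0.5299 0.325  0.1728] rms 0.0021 rel tcp [ 0.0155  0.0068 -0.0335]
end 3066 [0.515  0.3185 0.2489] rel [0.0006 0.0004 0.0426] len 0.0778 tilt xy deg [-11.1  -4.9]
globe off along tool x -0.0169
```

Emit:
{"op": "play_rows", "data": {"commands": [[0.007,-0.018,-0.02,0],[0.021,-0.053,-0.03,0],[0.038,-0.095,-0.033,0],[0.055,-0.14,-0.033,0],[0.073,-0.185,-0.033,0],[0.091,-0.23,-0.033,0],[0.109,-0.275,-0.033,0],[0.127,-0.32,-0.033,0]], "hand": -1, "squeeze": 20}}

```text
time_s: 10.25
tcp_pos: [0.506, -0.0283, 0.2314]
eef_rot: [3.12, -0.004, -2.786]
wrist_force: [1.0, 0.3, -0.8]
gripper_width: 0.31
gripper_force: 32.9
```

Emit:
{"op": "play_rows", "data": {"commands": [[0.018,-0.045,0,0],[0.036,-0.09,0,0],[0.052,-0.132,0,0],[0.063,-0.158,0,0],[0.067,-0.17,0,0],[0.067,-0.17,0,0],[0.067,-0.17,0,0],[0.067,-0.17,0,0]]}}

```text
time_s: 11.25
tcp_pos: [0.5029, -0.2085, 0.2287]
eef_rot: [3.12, -0.004, -2.785]
wrist_force: [0.3, -0.2, -1.3]
gripper_width: 0.306
gripper_force: 32.9
```

```bash
python3 w1.py w4; python3 hang.py w4 a
```

```text
11.25 [ 0.50294412 -0.20853283  0.22869328] [ 3.12046938 -0.00363748 -2.78524948] [-0.401  0.323  0.104  1.369  0.013 -0.757]
{'camera_matrix': array([[325.1922621 ,   0.        , 277.91435648],
       [  0.        , 325.1922621 , 205.58190413],
       [  0.        ,   0.        ,   1.        ]]), 'position': array([ 0.44295869, -0.23381009,  0.37321177]), 'orientation': array([ 2.88020345, -0.02107631,  1.92766042])}
3527 globe [ 0.5186 -0.2016  0.1951] rms 0.0021 rel tcp [ 0.0157  0.007  -0.0336]
end 2864 [ 0.5034 -0.2082  0.2715] rel [0.0005 0.0004 0.0427] len 0.0781 tilt xy deg [-11.3  -5. ]
globe off along tool x -0.0172
```

Run:
```python
from h import *
c,p,d=cam("side");W=cloud(c,d);np.savez("side1.npz",p=p,d=d)
t=ctrl.read_state()["tcp_pos"];K=np.array(c["camera_matrix"])
q=rot(c).T@(t-np.array(c["position"]));u,v=(K@q)[:2]/q[2];print(u,v)
u,v=int(u),int(v);cr=p[v-70:v+80,u-90:u+90]
cv2.imwrite("pics/s1.png",cv2.resize(cr,None,fx=4,fy=4,interpolation=cv2.INTER_CUBIC)[:,:,::-1])
hsv=cv2.cvtColor(p,cv2.COLOR_RGB2HSV);H,S=[hsv[...,i].astype(int) for i in(0,1)]
from scipy.optimize import least_squares
X=W[(d>0)&(H>7)&(H<26)&(S>90)&(np.linalg.norm(W-(t-[0,0,.045]),axis=-1)<.06)]
r=least_squares(lambda q:np.linalg.norm(X-q,axis=1)-.032,t-[0,0,.045],loss="soft_l1",f_scale=.002)
print(len(X),r.x,r.x-t,np.sqrt((r.fun**2).mean()))
```

```text
290.84762346924776 247.94144079130447
299 [ 0.51638715 -0.20118866  0.19253   ] [ 0.01345236  0.00762597 -0.0361684 ] 0.0030567255437920805
```

View pics/s1.png

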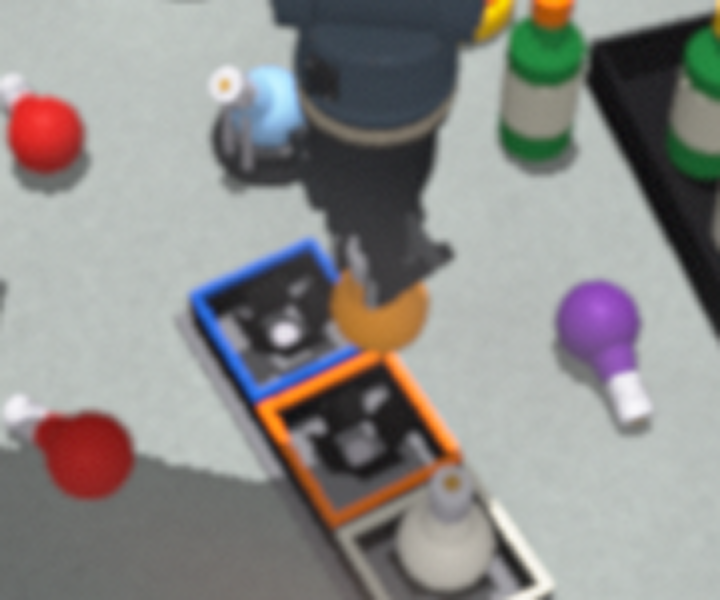

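The side crop shows the amber globe leaning about 12° away from the grip axis, so the light grip is still holding it tilted. I'll set the globe in the dimple at low force and move the grip over it to bring it upright. First I estimate the dimple heights from the stored depth.

Run:
```python
from w import *
yaw=np.radians(12)
A=np.array([[np.cos(yaw),np.sin(yaw)],[-np.sin(yaw),np.cos(yaw)]])
for n in("top","side"):
    z=np.load(n+"0.npz");W=cloud(ctrl.get_calibration(n),z["d"])
    for nm,c in(("blue",(.479,-.1005)),("orange",(.5025,-.209))):
        P=W[(z["d"]>0)];L=(P[:,:2]-c)@A.T;r=np.hypot(*L.T)
        for lo in range(0,36,4):
            m=(r>lo/1e3)&(r<(lo+4)/1e3)
            ax=m&(np.abs(L).min(1)<.007)
            if ax.sum(): print(n,nm,lo,ax.sum(),np.percentile(P[ax,2]*1e3,[10,50,90]).round(1))
print(tool((.488,-.2163,.119)))
```

```text
top blue 0 8 [19.1 22.5 22.7]
top blue 4 25 [20.6 23.4 24.9]
top blue 8 34 [ 5.2  7.8 23.3]
top blue 12 43 [ 5.3  9.6 34.2]
top blue 16 43 [32.7 35.9 38.4]
top blue 20 39 [37.9 40.5 43.8]
top blue 24 39 [41.2 44.7 47.5]
top blue 28 42 [46.6 48.1 51.4]
top blue 32 39 [ 7.  48.3 51.1]
top orange 0 7 [17.9 19.4 21.4]
top orange 4 31 [12. 20. 22.]
top orange 8 29 [ 4.3 10.1 21.5]
top orange 12 33 [ 5.9 28.7 32.8]
top orange 16 47 [ 7.1 33.4 37. ]
top orange 20 43 [34.2 38.1 40.7]
top orange 24 43 [14.5 41.8 44.8]
top orange 28 44 [10.7 45.6 48.9]
top orange 32 44 [ 6.  46.3 48.4]
side blue 0 4 [21.2 21.9 22.3]
side blue 4 16 [18.4 22.  25.8]
side blue 8 5 [11.4 24.5 28. ]
side blue 12 22 [ 4.7  9.8 35.7]
side blue 16 37 [ 7.5 35.2 40.2]
side blue 20 27 [ 5.8 36.6 44.3]
side blue 24 36 [ 6.7 43.  47.8]
side blue 28 33 [ 7.3 48.4 52. ]
side blue 32 28 [ 8.7 48.3 52.1]
side orange 0 6 [20.2 21.4 22.8]
side orange 4 19 [17.2 20.6 23.8]
side orange 8 8 [15.6 19.7 22.1]
side orange 12 17 [ 8.  30.4 33.9]
side orange 16 38 [ 5.9 32.9 36.8]
side orange 20 40 [ 6.1 36.8 42.2]
side orange 24 38 [ 5.5 40.6 45.8]
side orange 28 32 [ 7.5 46.3 50.2]
side orange 32 30 [ 6.5 45.7 49.4]
(array([ 0.0162, -0.0041,  0.1097]), 0)
```

Emit:
{"op": "play_rows", "data": {"commands": [[0.016,-0.004,0.01,0],[0.016,-0.004,0.03,0],[0.016,-0.004,0.055,0],[0.016,-0.004,0.08,0],[0.016,-0.004,0.1,0],[0.016,-0.004,0.112,0],[0.016,-0.004,0.119,0],[0.016,-0.004,0.12,0]]}}

```text
time_s: 12.35
tcp_pos: [0.488, -0.2165, 0.1087]
eef_rot: [3.121, -0.004, -2.786]
wrist_force: [0.4, 0.3, -0.7]
gripper_width: 0.306
gripper_force: 32.6
```

Emit:
{"op": "play_rows", "data": {"commands": [[0,0,0,0],[0,0,0.0005,0],[0,0,0.001,0],[0,0,0.0015,0],[0,0,0.002,0],[0,0,0.0025,0],[0,0,0.003,0],[0,0,0.003,0]]}}

```text
time_s: 13.35
tcp_pos: [0.4878, -0.2165, 0.1056]
eef_rot: [3.12, -0.004, -2.786]
wrist_force: [-0.3, -0.1, -1.5]
gripper_width: 0.312
gripper_force: 32.6
```

Emit:
{"op": "play_rows", "data": {"commands": [[0,0,0.0005,0],[0,0,0.001,0],[0,0,0.0015,0],[0,0,0.002,0],[0,0,0.0025,0],[0,0,0.003,0],[0,0,0.003,0],[0,0,0.003,0]]}}

```text
time_s: 14.35
tcp_pos: [0.4878, -0.2164, 0.1026]
eef_rot: [3.121, -0.004, -2.786]
wrist_force: [0.7, -0.3, -1.2]
gripper_width: 0.314
gripper_force: 32.6
```

Emit:
{"op": "play_rows", "data": {"commands": [[0,0,0.0005,0],[0,0,0.001,0],[0,0,0.0015,0],[0,0,0.002,0],[0,0,0.0025,0],[0,0,0.003,0],[0,0,0.003,0],[0,0,0.003,0]]}}

```text
time_s: 15.35
tcp_pos: [0.4879, -0.2164, 0.0997]
eef_rot: [3.121, -0.004, -2.786]
wrist_force: [0.7, 0.6, 0.9]
gripper_width: 0.307
gripper_force: 32.7
```

Emit:
{"op": "play_rows", "data": {"commands": [[-0.003,0,-0.0002,0],[-0.006,0,-0.0003,0],[-0.009,0,-0.0004,0],[-0.012,0,-0.0005,0],[-0.0145,0,-0.0005,0],[-0.016,0,-0.0005,0],[-0.016,0,-0.0005,0],[-0.016,0,-0.0005,0]]}}

```text
time_s: 16.35
tcp_pos: [0.5022, -0.2109, 0.1001]
eef_rot: [3.12, -0.005, -2.787]
wrist_force: [-7.1, -0.6, 6.5]
gripper_width: 0.311
gripper_force: 33.3
```

```bash
python3 w1.py w5 | head -1; python3 hang.py w5 a;python3 -c "
from w import *
print(ctrl.read_state()['wrist_force'])"
```

```text
16.35 [ 0.50222836 -0.21090326  0.10010811] [ 3.12046571 -0.00513402 -2.78666412] [-0.404  0.379 -0.147  1.064  0.012 -0.759]
9343 globe [ 0.4923 -0.22    0.0543] rms 0.0147 rel tcp [-0.0099 -0.0091 -0.0459]
end 2742 [ 0.5024 -0.2105  0.1427] rel [0.0002 0.0004 0.0425] len 0.0895 tilt xy deg [6.5 6.1]
globe off along tool x 0.0125
[-7.25196432 -0.98285063  6.91624432]
```

Emit:
{"op": "play_rows", "data": {"commands": [[0.003,0,-0.002,0],[0.006,0,-0.004,0],[0.008,0,-0.007,0],[0.008,0,-0.01,0],[0.008,0,-0.015,0],[0.008,0,-0.018,0],[0.008,0,-0.02,0],[0.008,0,-0.02,0]]}}

```text
time_s: 17.4
tcp_pos: [0.4956, -0.214, 0.1202]
eef_rot: [3.121, -0.004, -2.786]
wrist_force: [0.8, 1.0, -0.8]
gripper_width: 0.31
gripper_force: 31.9
```

```bash
sed -i 's/(W\[...,2\]>t\[2\]-.09)\]/(W[...,2]>max(.056,t[2]-.09))]/' hang.py; python3 w1.py w6 | head -1; python3 hang.py w6 a;python3 -c "
from w import *
s=ctrl.read_state();print(s['wrist_force'],s['gripper_force'],s['gripper_width'])"
```

```text
17.4 [ 0.49560916 -0.21396947  0.12018216] [ 3.12058876 -0.00357946 -2.78639099] [-0.415  0.355 -0.128  1.105  0.013 -0.77 ]
4723 globe [ 0.5042 -0.2096  0.0839] rms 0.0019 rel tcp [ 0.0087  0.0043 -0.0362]
end 2745 [ 0.4959 -0.2132  0.1627] rel [0.0004 0.0007 0.0426] len 0.0793 tilt xy deg [-6.  -2.6]
globe off along tool x -0.0096
[ 0.29166683 -0.07101471 -1.16951918] 31.939193347861874 0.30847075341163
```

The push halved the tilt to about 6°. Now I'll try lightening the grip by easing the finger target toward the bulb's width.

Emit:
{"op": "play_rows", "data": {"commands": [[0,0,0,0],[0,0,0,0],[0,0,0,0],[0,0,0,0],[0,0,0,0],[0,0,0,0],[0,0,0,0],[0,0,0,0]], "hand": -0.44}}

```text
time_s: 18.45
tcp_pos: [0.4955, -0.2139, 0.1201]
eef_rot: [3.12, -0.004, -2.786]
wrist_force: [-0.6, 0.3, -1.5]
gripper_width: 0.309
gripper_force: 31.9
```

Emit:
{"op": "play_rows", "data": {"commands": [[0,0,0,0],[0,0,0,0],[0,0,0,0],[0,0,0,0],[0,0,0,0],[0,0,0,0],[0,0,0,0],[0,0,0,0]], "hand": -0.395}}

```text
time_s: 19.45
tcp_pos: [0.4955, -0.214, 0.1201]
eef_rot: [3.12, -0.004, -2.786]
wrist_force: [-0.3, 0.4, -1.3]
gripper_width: 0.309
gripper_force: 31.9
```

Easing the target doesn't lower the grip below its floor. So I'll rest the bulb in the dimple, let go, turn the fingers 90° and close on the base, so the flat pads bring it vertical.

Emit:
{"op": "play_rows", "data": {"commands": [[0.0013,0.0016,0.004,0],[0.0013,0.0016,0.008,0],[0.0013,0.0016,0.012,0],[0.0013,0.0016,0.015,0],[0.0013,0.0016,0.016,0],[0.0013,0.0016,0.0165,0],[0.0013,0.0016,0.017,0],[0.0013,0.0016,0.017,0]]}}

```text
time_s: 20.45
tcp_pos: [0.4936, -0.2126, 0.1032]
eef_rot: [3.121, -0.004, -2.786]
wrist_force: [1.0, 0.0, -0.8]
gripper_width: 0.312
gripper_force: 32.0
```

Emit:
{"op": "play_rows", "data": {"commands": [[0,0,0.0005,0],[0,0,0.001,0],[0,0,0.0015,0],[0,0,0.002,0],[0,0,0.002,0],[0,0,0.002,0],[0,0,0.002,0],[0,0,0.002,0]]}}

```text
time_s: 21.45
tcp_pos: [0.4936, -0.2126, 0.1012]
eef_rot: [3.121, -0.004, -2.786]
wrist_force: [0.4, -0.4, 2.0]
gripper_width: 0.311
gripper_force: 32.3
```

Emit:
{"op": "play_rows", "data": {"commands": [[0,0,0,0],[0,0,0,0],[0,0,0,0],[0,0,0,0],[0,0,0,0],[0,0,0,0],[0,0,0,0],[0,0,0,0]], "hand": 0.1}}

```text
time_s: 22.45
tcp_pos: [0.4935, -0.2125, 0.1011]
eef_rot: [3.12, -0.004, -2.786]
wrist_force: [-0.1, 0.4, -0.5]
gripper_width: 0.553
gripper_force: 0.0
```

```bash
python3 w1.py w7 | head -1; python3 hang.py w7 a
```

```text
22.45 [ 0.49352165 -0.21254772  0.10110268] [ 3.12047186 -0.00377805 -2.78644068] [-0.414  0.363 -0.167  1.058  0.013 -0.769]
6284 globe [ 0.5045 -0.2092  0.0634] rms 0.002 rel tcp [ 0.0109  0.0034 -0.0377]
end 3000 [ 0.5001 -0.2129  0.1406] rel [ 0.0066 -0.0003  0.0395] len 0.0775 tilt xy deg [-3.2 -2.7]
globe off along tool x -0.0114
```

View pics/w7.png

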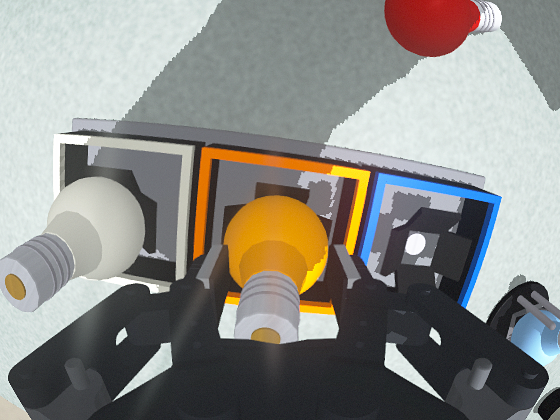

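The amber bulb stands in the orange pocket and has righted itself to within about 4° (globe at (277,245), base end at (265,335)). I back off upward and go on to blue.

```bash
python3 -c "
from w import *
print(tool((.505,.089,.2),-2.69-np.pi/2),tool((.505,.089,.2),-2.69))"
```

```text
(array([-0.1152,  0.2808, -0.0934]), np.float64(1.474)) (array([-0.1152,  0.2808, -0.0934]), np.float64(-0.097))
```

Emit:
{"op": "play_rows", "data": {"commands": [[0,0,-0.005,0],[0,0,-0.02,0],[0,0,-0.045,0],[0,0,-0.075,0],[0,0,-0.1,0],[0,0,-0.11,0],[0,0,-0.11,0],[0,0,-0.11,0]]}}

```text
time_s: 23.5
tcp_pos: [0.4944, -0.2144, 0.2102]
eef_rot: [3.12, -0.005, -2.786]
wrist_force: [0.3, -0.4, -0.5]
gripper_width: 0.548
gripper_force: 0.0
```

```bash
python3 w1.py w8 | head -1; sed 's/^    g0=/    t=np.array([.5025,-.209,.101]);g0=/;s/near=(d>0)/t=np.array([.5025,-.209,.101]);near=(d>0)/' hang.py > hang2.py; python3 hang2.py w8 a; python3 -c "
from w import *
print(tool((.505,.089,.2),-2.69-np.pi/2),tool((.505,.089,.2),-2.69))"
```

```text
23.5 [ 0.49436005 -0.21443889  0.21023348] [ 3.11962903 -0.00464099 -2.7864344 ] [-0.417  0.315  0.048  1.322  0.013 -0.772]
2544 globe [ 0.5041 -0.2095  0.0627] rms 0.002 rel tcp [ 0.0016 -0.0005 -0.0383]
end 1039 [ 0.5113 -0.2116  0.1394] rel [ 0.0088 -0.0026  0.0384] len 0.0771 tilt xy deg [ 5.4 -1.6]
globe off along tool x -0.0013
(array([-0.1156,  0.2805,  0.0158]), np.float64(1.474)) (array([-0.1156,  0.2805,  0.0158]), np.float64(-0.096))
```

Amber is standing and rocking gently about upright. Now I move to the blue bulb.

Emit:
{"op": "play_rows", "data": {"commands": [[-0.012,0.03,0,-0.02],[-0.033,0.08,0.005,-0.05],[-0.055,0.135,0.012,-0.096],[-0.08,0.19,0.0158,-0.096],[-0.1,0.24,0.0158,-0.096],[-0.113,0.272,0.0158,-0.096],[-0.1156,0.2805,0.0158,-0.096],[-0.1156,0.2805,0.0158,-0.096]], "hand": 1}}

```text
time_s: 24.55
tcp_pos: [0.5052, 0.0888, 0.2003]
eef_rot: [3.12, -0.003, -2.69]
wrist_force: [-0.4, 0.0, 0.1]
gripper_width: 0.996
gripper_force: 0.0
```

```bash
python3 w1.py w9 | head -1; python3 ax.py w9 b; python3 -c "
from w import *
print(tool((.4895,.0803,.079),-2.69))"
```

```text
24.55 [0.50517094 0.08875861 0.20032906] [ 3.12019924e+00 -2.54435414e-03 -2.68970652e+00] [ 0.162  0.255 -0.059  1.266  0.02  -0.29 ]
blue globe [0.5237 0.0972 0.0467] 2519 1341 tilt 34.4 az -152.7 -2.665 rms 0.0029 grasp [0.4916 0.0807 0.0995] Bmean [0.4906 0.0806 0.1083]
(array([ 0.0173, -0.0028,  0.1214]), np.float64(-0.001))
```

Emit:
{"op": "play_rows", "data": {"commands": [[0.01,-0.001,0.01,-0.02],[0.017,-0.002,0.03,-0.02],[0.0175,-0.003,0.05,-0.02],[0.0175,-0.003,0.072,-0.02],[0.0175,-0.003,0.092,-0.02],[0.0175,-0.003,0.107,-0.02],[0.0175,-0.003,0.117,-0.02],[0.0175,-0.003,0.1214,-0.02]]}}

```text
time_s: 25.6
tcp_pos: [0.4896, 0.0805, 0.0791]
eef_rot: [3.12, -0.002, -2.671]
wrist_force: [-0.8, 0.3, 0.3]
gripper_width: 1.005
gripper_force: 0.0
```

Emit:
{"op": "play_rows", "data": {"commands": [[0,0,0,0],[0,0,0,0],[0,0,0,0],[0,0,0,0],[0,0,0,0],[0,0,0,0],[0,0,0,0],[0,0,0,0]], "hand": -1, "squeeze": 20}}

```text
time_s: 26.6
tcp_pos: [0.4899, 0.0806, 0.0796]
eef_rot: [3.121, -0.001, -2.671]
wrist_force: [-0.5, -3.9, 5.1]
gripper_width: 0.311
gripper_force: 21.1
```

Emit:
{"op": "play_rows", "data": {"commands": [[-0.005,0,-0.004,0],[-0.0103,0,-0.0068,0],[-0.0157,0,-0.009,0],[-0.0214,0,-0.011,0],[-0.0272,0,-0.0123,0],[-0.0331,0,-0.013,0],[-0.039,0,-0.0133,0],[-0.046,0,-0.013,0]]}}

```text
time_s: 27.6
tcp_pos: [0.5312, 0.1013, 0.0946]
eef_rot: [3.121, -0.0, -2.671]
wrist_force: [-14.1, -10.9, 46.5]
gripper_width: 0.313
gripper_force: 40.3
```

Emit:
{"op": "play_rows", "data": {"commands": [[-0.003,0,0,0],[-0.003,0,-0.01,0],[-0.003,0,-0.03,0],[-0.003,0,-0.05,0],[-0.003,0,-0.075,0],[-0.003,0,-0.1,0],[-0.003,0,-0.12,0],[-0.003,0,-0.12,0]]}}

```text
time_s: 28.6
tcp_pos: [0.5357, 0.101, 0.2134]
eef_rot: [3.12, 0.001, -2.67]
wrist_force: [0.3, 0.7, -1.9]
gripper_width: 0.307
gripper_force: 33.4
```

```bash
python3 w1.py w10 | head -1; python3 hang.py w10 b; python3 -c "
from w import *
print(tool((.479,-.1005,.215)))"
```

```text
28.6 [0.53569729 0.10101896 0.21335031] [ 3.12040878e+00  1.07592795e-03 -2.67020599e+00] [ 0.174  0.315  0.055  1.316  0.021 -0.297]
4266 globe [0.5398 0.1041 0.1769] rms 0.0021 rel tcp [ 0.0046  0.0032 -0.0352]
end 4516 [0.5313 0.0982 0.2539] rel [-0.0039 -0.0026  0.0417] len 0.0776 tilt xy deg [-6.3 -4.3]
globe off along tool x -0.0056
(array([ 0.1415, -0.1538, -0.0061]), 0)
```

Emit:
{"op": "play_rows", "data": {"commands": [[0.01,-0.01,-0.003,0],[0.033,-0.035,-0.006,0],[0.06,-0.064,-0.006,0],[0.088,-0.094,-0.006,0],[0.115,-0.122,-0.006,0],[0.135,-0.144,-0.006,0],[0.1455,-0.1551,-0.006,0],[0.1455,-0.1551,-0.006,0]]}}

```text
time_s: 29.65
tcp_pos: [0.4751, -0.1044, 0.2148]
eef_rot: [3.12, -0.002, -2.672]
wrist_force: [-0.3, -1.0, -0.5]
gripper_width: 0.313
gripper_force: 33.2
```

```bash
python3 w1.py w11 | head -1; python3 hang.py w11 b; python3 hang2.py w11 a; python3 -c "
from w import *
s=ctrl.read_state();print(s['wrist_force']);print(tool((.476,-.1035,.110)))"
```

```text
29.65 [ 0.47511865 -0.10438281  0.21482027] [ 3.11974327e+00 -1.64830828e-03 -2.67192781e+00] [-0.226  0.203 -0.089  1.294  0.016 -0.696]
4376 globe [ 0.4792 -0.1013  0.1786] rms 0.0023 rel tcp [ 0.0038  0.0024 -0.0363]
end 2653 [ 0.4709 -0.1057  0.2573] rel [-0.0045 -0.0021  0.0425] len 0.0793 tilt xy deg [-6.  -3.2]
globe off along tool x -0.0044
2575 globe [ 0.5042 -0.2097  0.0629] rms 0.002 rel tcp [ 0.0017 -0.0007 -0.0381]
end 897 [ 0.5113 -0.21    0.1393] rel [ 0.0088 -0.001   0.0383] len 0.0766 tilt xy deg [ 5.3 -0.2]
globe off along tool x -0.0012
[ 1.15674979  0.99697008 -1.84525521]
(array([-0.0008, -0.0024,  0.1049]), 0)
```

Emit:
{"op": "play_rows", "data": {"commands": [[-0.0008,0.0,0.01,0],[-0.0008,0,0.03,0],[-0.0008,0,0.055,0],[-0.0008,0,0.075,0],[-0.0008,0,0.09,0],[-0.0008,0,0.1,0],[-0.0008,0,0.104,0],[-0.0008,0,0.105,0]]}}

```text
time_s: 30.7
tcp_pos: [0.4754, -0.1015, 0.1103]
eef_rot: [3.12, -0.001, -2.67]
wrist_force: [-0.0, 0.3, -0.6]
gripper_width: 0.311
gripper_force: 33.2
```

Emit:
{"op": "play_rows", "data": {"commands": [[0,0,0,0],[0,0,0.0005,0],[0,0,0.001,0],[0,0,0.0015,0],[0,0,0.002,0],[0,0,0.0025,0],[0,0,0.003,0],[0,0,0.003,0]]}}

```text
time_s: 31.7
tcp_pos: [0.4751, -0.1014, 0.1071]
eef_rot: [3.12, -0.001, -2.67]
wrist_force: [0.6, -0.8, -1.1]
gripper_width: 0.31
gripper_force: 33.2
```

Emit:
{"op": "play_rows", "data": {"commands": [[0,-0.001,0,0],[0,-0.002,0,0],[0,-0.002,0.0005,0],[0,-0.002,0.001,0],[0,-0.002,0.0015,0],[0,-0.002,0.002,0],[0,-0.002,0.0025,0],[0,-0.002,0.0025,0]]}}

```text
time_s: 32.7
tcp_pos: [0.476, -0.1032, 0.1046]
eef_rot: [3.12, -0.001, -2.67]
wrist_force: [-0.5, -0.2, -0.9]
gripper_width: 0.312
gripper_force: 33.2
```

Emit:
{"op": "play_rows", "data": {"commands": [[0,0,0.0005,0],[0,0,0.001,0],[0,0,0.0015,0],[0,0,0.002,0],[0,0,0.002,0],[0,0,0.002,0],[0,0,0.002,0],[0,0,0.002,0]]}}

```text
time_s: 33.7
tcp_pos: [0.4761, -0.1031, 0.1027]
eef_rot: [3.12, -0.001, -2.67]
wrist_force: [1.4, 0.2, 1.3]
gripper_width: 0.307
gripper_force: 33.6
```

That's contact at about 2 N, so I release.

Emit:
{"op": "play_rows", "data": {"commands": [[0,0,0,0],[0,0,0,0],[0,0,0,0],[0,0,0,0],[0,0,0,0],[0,0,0,0],[0,0,0,0],[0,0,0,0]], "hand": 0.2}}

```text
time_s: 34.7
tcp_pos: [0.476, -0.1031, 0.1026]
eef_rot: [3.12, -0.001, -2.67]
wrist_force: [0.2, -0.6, -0.2]
gripper_width: 0.6
gripper_force: 0.0
```

Emit:
{"op": "play_rows", "data": {"commands": [[0,0,-0.005,0],[0,0,-0.02,0],[0,0,-0.045,0],[0,0,-0.075,0],[0,0,-0.11,0],[0,0,-0.13,0],[0,0,-0.14,0],[0,0,-0.14,0]]}}

```text
time_s: 35.7
tcp_pos: [0.4777, -0.1058, 0.2431]
eef_rot: [3.121, -0.001, -2.67]
wrist_force: [-0.1, 0.7, 0.4]
gripper_width: 0.601
gripper_force: 0.0
```

Emit:
{"op": "play_rows", "data": {"commands": [[0,0.03,0,0],[-0.01,0.08,0,0],[-0.02,0.13,0,0],[-0.02,0.18,0,0],[-0.02,0.22,0,0],[-0.02,0.24,0,0],[-0.02,0.25,0,0],[-0.02,0.25,0,0]]}}

```text
time_s: 36.7
tcp_pos: [0.3817, 0.1261, 0.2476]
eef_rot: [3.12, -0.002, -2.67]
wrist_force: [0.9, -0.7, -0.1]
gripper_width: 0.601
gripper_force: 0.0
```

Run:
```python
from h import *
print(ctrl.read_state()["tcp_pos"],ctrl.read_state()["time_s"])
c,p,d=cam("top");W=cloud(c,d)
cs,ps,ds=cam("side");Ws=cloud(cs,ds)
for n,WW,dd in(("top",W,d),("side",Ws,ds)):
  for nm,q in(("blue",(.4805,-.1003)),("amber",(.5036,-.2089)),("white",(.527,-.318))):
    m=(dd>0)&(np.hypot(WW[...,0]-q[0],WW[...,1]-q[1])<.045)&(WW[...,2]>.1)
    B=WW[m];T=B[B[:,2]>B[:,2].max()-.008]
    print(n,nm,len(T),"end rel pocket mm",((T.mean(0)[:2]-q)*1e3).round(1),"z",T[:,2].max().round(4),"deg",np.degrees(np.arcsin((T.mean(0)[:2]-q)/.078)).round(1))
a=cv2.resize(p[170:260,300:470],None,fx=4,fy=4,interpolation=cv2.INTER_CUBIC)
cv2.imwrite("pics/f.png",a[:,:,::-1])
```

```text
[0.38170426 0.12609413 0.24756891] 36.7
top blue 115 end rel pocket mm [-5.8 -3.4] z 0.1451 deg [-4.3 -2.5]
top amber 117 end rel pocket mm [ 8.5 -2.2] z 0.142 deg [ 6.3 -1.6]
top white 124 end rel pocket mm [-0.4 -0.7] z 0.1558 deg [-0.3 -0.5]
side blue 53 end rel pocket mm [-6.5 -4.2] z 0.1473 deg [-4.8 -3.1]
side amber 63 end rel pocket mm [ 7.5 -2.4] z 0.1431 deg [ 5.5 -1.8]
side white 82 end rel pocket mm [-1.5 -1.8] z 0.1566 deg [-1.1 -1.3]
```

View pics/f.png

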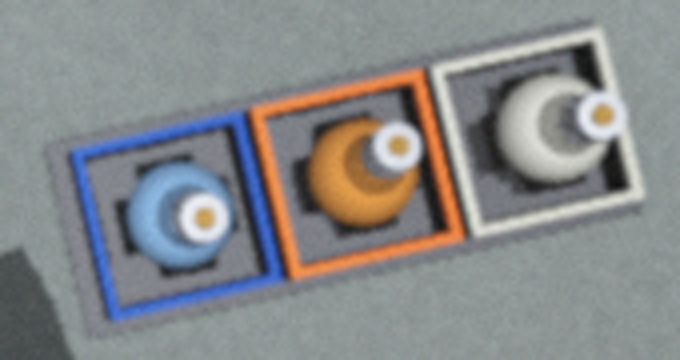

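Both bulbs stand in the right pockets: blue at (180,215) and amber at (365,172) in the crop. They lean about 5-6°, though, while the white one is vertical. There is time to straighten them, so I'll close the fingers around each base to just over its width, without gripping, to nudge it vertical.

```bash
python3 -c "
from w import *
print(tool((.480,-.1005,.19),-1.4),tool((.480,-.1005,.106),-1.4))"
```

```text
(array([ 0.0151, -0.247 ,  0.0524]), np.float64(-1.271)) (array([ 0.015 , -0.2488,  0.1364]), np.float64(-1.271))
```

Emit:
{"op": "play_rows", "data": {"commands": [[0.002,-0.03,0,-0.17],[0.006,-0.08,0,-0.34],[0.01,-0.13,0.01,-0.51],[0.015,-0.18,0.02,-0.68],[0.015,-0.22,0.035,-0.85],[0.015,-0.24,0.045,-1.02],[0.015,-0.247,0.052,-1.17],[0.015,-0.247,0.052,-1.27]], "hand": 1}}

```text
time_s: 37.8
tcp_pos: [0.4798, -0.1013, 0.1897]
eef_rot: [3.133, 0.021, -1.399]
wrist_force: [-0.3, -0.1, -0.0]
gripper_width: 0.998
gripper_force: 0.0
```

```bash
python3 -c "
from w import *
print(ctrl.read_state()['tcp_pos'],ctrl.read_state()['eef_rot'],tool((.480,-.1005,.106),-1.4))"
```

```text
[ 0.47975527 -0.10134892  0.18966805] [ 3.13264808  0.02051118 -1.39865427] (array([ 0.0009, -0.0011,  0.0837]), np.float64(0.001))
```

Emit:
{"op": "play_rows", "data": {"commands": [[0.001,-0.001,0.01,0],[0.001,-0.001,0.03,0],[0.001,-0.001,0.05,0],[0.001,-0.001,0.068,0],[0.001,-0.001,0.078,0],[0.001,-0.001,0.082,0],[0.001,-0.001,0.0837,0],[0.001,-0.001,0.0837,0]]}}

```text
time_s: 38.8
tcp_pos: [0.4805, -0.0991, 0.1073]
eef_rot: [3.135, 0.02, -1.401]
wrist_force: [-0.6, 0.1, -0.2]
gripper_width: 1.002
gripper_force: 0.0
```

Emit:
{"op": "play_rows", "data": {"commands": [[0,0,0,0],[0,0,0,0],[0,0,0,0],[0,0,0,0],[0,0,0,0],[0,0,0,0],[0,0,0,0],[0,0,0,0]], "hand": -0.28}}

```text
time_s: 39.8
tcp_pos: [0.4803, -0.0991, 0.107]
eef_rot: [3.134, 0.02, -1.401]
wrist_force: [-1.0, -0.1, 0.6]
gripper_width: 0.361
gripper_force: 0.2
```

Emit:
{"op": "play_rows", "data": {"commands": [[0,0,0,0],[0,0,0,0],[0,0,0,0],[0,0,0,0],[0,0,-0.02,0],[0,0,-0.05,0],[0,0,-0.08,0],[0,0,-0.09,0]], "hand": 0.1}}

```text
time_s: 40.8
tcp_pos: [0.482, -0.1009, 0.1984]
eef_rot: [3.136, 0.019, -1.401]
wrist_force: [0.9, -0.4, -1.3]
gripper_width: 0.552
gripper_force: 0.0
```

```bash
python3 -c "
from w import *
print(tool((.5038,-.2092,.196),-1.4),tool((.5038,-.2092,.106),-1.4))"
```

```text
(array([ 0.1104, -0.0032,  0.0003]), np.float64(-0.001)) (array([ 0.1122, -0.0037,  0.0903]), np.float64(-0.001))
```

Emit:
{"op": "play_rows", "data": {"commands": [[0.03,-0.001,0,0],[0.07,-0.002,0,0],[0.1,-0.003,0,0],[0.1115,-0.0035,0.005,0],[0.112,-0.0035,0.03,0],[0.112,-0.0035,0.055,0],[0.112,-0.0035,0.08,0],[0.112,-0.0035,0.09,0]], "hand": 1}}

```text
time_s: 41.8
tcp_pos: [0.5017, -0.2079, 0.103]
eef_rot: [3.132, 0.022, -1.4]
wrist_force: [-0.5, -0.6, 0.1]
gripper_width: 0.999
gripper_force: 0.0
```

Emit:
{"op": "play_rows", "data": {"commands": [[0,0,0,0],[0,0,0,0],[0,0,0,0],[0,0,0,0],[0,0,0,0],[0,0,0,0],[0,0,0,0],[0,0,0,0]], "hand": -0.28}}

```text
time_s: 42.8
tcp_pos: [0.5027, -0.2088, 0.1047]
eef_rot: [3.134, 0.02, -1.401]
wrist_force: [0.0, 0.1, 0.0]
gripper_width: 0.357
gripper_force: 0.2
```

Emit:
{"op": "play_rows", "data": {"commands": [[0,0,0,0],[0,0,0,0],[0,0,0,0],[0,0,0,0],[0,0,-0.02,0],[0,0,-0.05,0],[0,0,-0.08,0],[0,0,-0.11,0]], "hand": 0.1}}

```text
time_s: 43.8
tcp_pos: [0.5038, -0.2109, 0.2157]
eef_rot: [3.134, 0.02, -1.401]
wrist_force: [0.7, -0.5, -0.2]
gripper_width: 0.553
gripper_force: 0.0
```

Emit:
{"op": "play_rows", "data": {"commands": [[0,0,-0.02,0],[-0.03,0.01,-0.02,0],[-0.08,0.03,-0.02,0],[-0.13,0.05,-0.02,0],[-0.18,0.07,-0.02,0],[-0.22,0.09,-0.02,0],[-0.25,0.1,-0.02,0],[-0.25,0.1,-0.02,0]]}}

```text
time_s: 44.8
tcp_pos: [0.3625, 0.0194, 0.2408]
eef_rot: [3.135, 0.02, -1.398]
wrist_force: [0.7, 0.5, 1.0]
gripper_width: 0.549
gripper_force: 0.0
```

```bash
cat > fin.py <<'E'
from h import *
print(ctrl.read_state()["tcp_pos"],ctrl.read_state()["time_s"])
for n in("top","side"):
  c,p,dd=cam(n);WW=cloud(c,dd)
  if n=="top": cv2.imwrite("pics/f2.png",cv2.resize(p[170:260,300:470],None,fx=4,fy=4,interpolation=cv2.INTER_CUBIC)[:,:,::-1])
  for nm,q in(("blue",(.4805,-.1003)),("amber",(.5036,-.2089)),("white",(.527,-.318))):
    m=(dd>0)&(np.hypot(WW[...,0]-q[0],WW[...,1]-q[1])<.045)&(WW[...,2]>.1)
    B=WW[m];T=B[B[:,2]>B[:,2].max()-.008] if len(B) else B
    if len(T): print(n,nm,len(T),((T.mean(0)[:2]-q)*1e3).round(1),"z",T[:,2].max().round(4),"deg",np.degrees(np.arcsin((T.mean(0)[:2]-q)/.078)).round(1))
E
python3 fin.py
```

```text
[0.36249443 0.01935268 0.24079152] 44.8
top blue 111 [-4.3 -2.3] z 0.1457 deg [-3.2 -1.7]
top amber 111 [5.  1.7] z 0.1435 deg [3.7 1.3]
top white 94 [-0.1 -0.5] z 0.1585 deg [-0.1 -0.4]
side blue 61 [-5.2 -2.8] z 0.146 deg [-3.8 -2.1]
side amber 66 [4.  1.7] z 0.1434 deg [2.9 1.2]
side white 71 [-1.9 -1.2] z 0.1581 deg [-1.4 -0.9]
```

```bash
python3 -c "
from rig import ctrl
print(ctrl.finish_job())"
```

```text
the job is handed in; nothing more can be done
None
```

I handed the job in after about 45 s: the amber bulb stands in the orange-rimmed pocket and the pale blue one in the blue-rimmed pocket, both globe down and about 3–4° from vertical. Two forces ran high: while I straightened the amber bulb in its dimple the wrist read about 10 N (limit 12 N), and while I took the blue bulb out of its cradle it read about 50 N, mostly the bulb pressing into the cradle.

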